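# Make up two practical sets in a school laboratory

## Robot

A 6-joint arm with a two-finger parallel gripper is mounted at the origin on the work surface. World frame = base frame: x ahead of the robot, y to its left, z up, the work surface at z = 0. Lengths are in m, angles in degrees, forces in N, time in s.
With the tool pointing down it reaches from about 0.4 to 0.825 m from the base axis. Payload 7 kg.
Tool frame: the origin (TCP) lies at the very end of the fingers, on their centre line; the grasp point (between the pads) lies 19 mm behind it (r.hold_point_z is the distance from the TCP to the grasp point, in m); x points along the fingers, y is the direction in which the jaws open and shut, and the axes are right-handed (so a half turn about x gives the same grasp; the last joint's range is limited). The gripper opens to 88 mm and grips with 3 to 60 N. Pads are 19 mm wide; open, the fingers measure 130 mm over their backs; the gripper's body (78 mm by 193 mm) begins 47 mm behind the grasp point.
Start: joints at [88.757, 20.546, 0.682, 0, -70.136, -16.507], TCP at [0.206, 0.643, 0.227] pointing down, gripper open.
Joint ranges: [-176.03, 176.03], [-82.01, 121.73], [-58.28, 71.71], [-173.87, 95.51], [-174.79, -0.11], [-173.66, 173.66]. Speed limits (degrees/s): [136.94, 136.94, 172.46, 180, 180, 180].

## Interface

Orientations are given as [roll, pitch, yaw] about the fixed x, y, z axes, in that order (R = Rz(yaw) Ry(pitch) Rx(roll)).
In Python, from plant import r gives the robot as it stands. The module is installed in compiled form; this text tells all that it offers.
- The arm moves only by the shell command python3 -m creep 'ROWS' [FORCE]. ROWS is JSON, a list of rows, each a list of 7 numbers: the turn, a rotation vector about the tool's x, y, z in rad, then the shift along the tool's x, y, z in cm, then the opening in per cent of the stroke, from 0 (shut) to 100 (fully open). In form: [[rx, ry, rz, x, y, z, fingers], ...]. A call has 1 to 8 rows; each row shifts and turns the commanded pose from where the row before left it, along the tool's axes as they then stand; what a row does not reach is not made up. A row lasts 1/10 s, in which the tool goes at most 50 mm and 8.59 degrees, less where a joint would pass 70% of its speed; a pose out of reach is approached as far as the arm can. A call is refused whole if a number of a shift passes 5 or a number of a turn 0.15, either way. A call with a gripper value outside its range is refused whole. The fingers move at their own pace and stop on an object; FORCE is the grip in N (left out, the last holds). Time passes only in rows, so rows that do not move let the fingers close. It gives the time, the measured TCP pose, the force and the opening at its end, in the units of the state.
- r.get_state(): the state, without advancing time (a new reading comes with each control period).
- r.capture(name): name is "side" or "top" or "wrist"; returns (picture, depth): 400x640x3 uint8, blue, green, red; 400x640 float32, m along the optical axis (not along the pixel's ray), 0 where there is no reading.
- r.camera_info(name): a dict with "fovy" (degrees; the focal length in pixels is half the picture's height over the tangent of half this angle, whatever the lens; pixels are square), "cx", "cy" (the principal point, pixels), "camera_from_world" (4x4, takes a point from world to camera coordinates). Camera axes: x right, y down, z forward; pixel columns grow to the right and rows downward; lengths in m; the calibration is good to about 2 mm. A picture is of the moment at which its call begins: read the wrist's pose just before it. camera_info takes no time and is no camera call; for the wrist camera it gives the pose at the moment of the call.
- r.close_job(): hands the job in, once; it reports no verdict.
Trained networks look in the newest picture that a camera, given by its name, has taken for a name from the list of things; names that differ only in an ending like _2 or _b are one class to them, and where a whole thing is asked for, a point or a joint stands for the part that bears it (a point fixed in the world has none). Each returns a list of dicts, best first, with "score" (0 to 1); they miss things now and then, are a little off and sometimes report something else, mostly with a low value. They report only what shows in the picture. A call takes as long as a camera call. They do not tell look-alikes from the thing itself.
- r.look_for(query, camera): "rect" ([left, top, right, bottom] in pixels, round what is visible of it).
- r.masks_of(query, camera): "pixels" (400x640 bool, what is visible of it) and "rect" ([left, top, right, bottom] in pixels, round what is visible of it).
The state is a dict: "time_s": time; "joints": joint angles; "qd": joint speeds; "joint_torque": joint torques, N m; "tcp_pos": TCP position; "eef_rot": TCP orientation; "contact_force": force on the tool from outside, world axes, zero at the start; "moment": the same for the moment, N m; "gripper_width": finger opening in m.
Only numpy, scipy, OpenCV 4.12 (cv2) and the standard library are available. Lean on these libraries where they do the work, as an engineer would, in place of code of your own. Each camera call takes 0.05 s, during which the arm holds its last target. There are 200 camera calls.

## Task

Make up the two practical sets for the class. In the three-compartment tray stand the large stoppered flask in the big end compartment, the lidded crucible in the middle one and the squat jar in the other end one; in the two-compartment tray stand the small stoppered flask in the bigger compartment and the slim bottle in the smaller one. Set each down gently, upright and flat on its compartment's floor, without dropping it, and leave the open beaker, the evaporating dish and the brass weight where they are.

Things in the scene. Friction and masses are not known exactly. Their poses are not given: they have to be found in the camera images.
- flask_large_mid (a point): Large conical flask of clear glass with a dark rubber stopper, 76 mm high, 90 g. Base 56 mm across, tapering from 6 mm up to the neck at 46 mm; from there to the top, neck and stopper are one plain cylinder 22 mm across (the stopper is the last 16 mm). Best held by the neck. Stands upright on the bench at the start. Point: on its axis, half-way up; z up.
- flask_small_mid (a point): Small conical flask of clear glass with a dark rubber stopper, 60 mm high, 50 g. Base 42 mm across, tapering from 6 mm up to the neck at 34 mm; from there to the top a plain cylinder 17 mm across (the stopper is the last 14 mm). Best held by the neck. Stands upright on the bench at the start. Point: on its axis, half-way up; z up.
- bottle_slim_mid (a point): Slim closed amber glass bottle, 76 mm high, 70 g: body 30 mm across up to 46 mm, shoulder narrowing to 54 mm, then a black cap 24 mm across and 22 mm high. Stands upright on the bench at the start. Point: on its axis, half-way up; z up.
- jar_squat_mid (a point): Squat closed amber glass jar, 52 mm high, 90 g: body 46 mm across, wide black cap 47 mm across over the top 16 mm. Stands upright on the bench at the start. Point: on its axis, half-way up; z up.
- crucible_mid (a point): White porcelain crucible with its lid on (one piece), 56 mm high, 70 g: foot 28 mm across, widening to 46 mm at 26 mm up, a plain cylinder 46 mm across from 26 to 47 mm, then a low lid with a knob 12 mm across. Stands upright on the bench at the start. Point: on its axis, half-way up; z up.
- tray_three: Metal tray with a dark floor, three compartments in a row, 246 x 92 mm, fixed. Floor 4 mm thick; walls and dividers 4 mm thick, top 16 mm above the bench. Origin under its centre, x along its length (away from the robot, turned up to 13 degrees), z up. Compartments (inside): big end one, nearest the robot, 90 x 84 mm, centre x = -74 mm; middle 70 x 84, x = +10; other end 70 x 84, x = +84. On the left or right side of the stock, opposite the other tray.
- tray_two: Metal tray with a dark floor, two compartments in a row, 152 x 92 mm, fixed. Floor 4 mm thick; walls and dividers 4 mm thick, top 16 mm above the bench. Origin under its centre, x along its length (away from the robot, turned up to 13 degrees), z up. Compartments (inside): bigger one, nearest the robot, 84 x 84 mm, centre x = -30 mm; smaller 56 x 84, x = +44. On the left or right side of the stock, opposite the other tray.
- beaker: Bystander: open glass beaker, empty, 42 mm across, 52 mm high, loose, upright among the stock. Origin at the centre of its underside.
- dish: Bystander: shallow white porcelain evaporating dish, 62 mm across, 24 mm high, loose, among the stock. Origin at the centre of its underside.
- weight: Bystander: brass laboratory weight, 28 mm across with a knob on top, 37 mm high, loose, among the stock. Origin at the centre of its underside.
Not all that is in view belongs to the job. What is shaped like the part that bears crucible_mid but red is not meant.

How it is judged (in metres and radians):
At the end, for the whole second after the job is handed in: Each of the five things stands in its own compartment (its axis at least 8 mm from the compartment's end walls or dividers and 6 mm from its side walls), upright within 7 degrees, on the compartment's floor (within 5 mm of height), released and at rest (x of flask_large_mid in the frame of tray_three between -0.111 and -0.037 m and y of flask_large_mid in the frame of tray_three between -0.036 and 0.036 m and z of flask_large_mid in the frame of tray_three below 0.047 m and angle between each of flask_large_mid, crucible_mid, jar_squat_mid, flask_small_mid, bottle_slim_mid's own z axis and vertical below 0.12 rad and linear speed of each of flask_large, crucible, jar_squat, flask_small, bottle_slim below 0.02 m/s and angular speed of each of flask_large, crucible, jar_squat, flask_small, bottle_slim below 0.3 rad/s and contact force between the fingers and flask_large below 0.05 N and x of crucible_mid in the frame of tray_three between -0.017 and 0.037 m and y of crucible_mid in the frame of tray_three between -0.036 and 0.036 m and z of crucible_mid in the frame of tray_three below 0.037 m and contact force between the fingers and crucible below 0.05 N and x of jar_squat_mid in the frame of tray_three between 0.057 and 0.111 m and y of jar_squat_mid in the frame of tray_three between -0.036 and 0.036 m and z of jar_squat_mid in the frame of tray_three below 0.035 m and contact force between the fingers and jar_squat below 0.05 N and x of flask_small_mid in the frame of tray_two between -0.064 and 0.004 m and y of flask_small_mid in the frame of tray_two between -0.036 and 0.036 m and z of flask_small_mid in the frame of tray_two below 0.039 m and contact force between the fingers and flask_small below 0.05 N and x of bottle_slim_mid in the frame of tray_two between 0.024 and 0.064 m and y of bottle_slim_mid in the frame of tray_two between -0.036 and 0.036 m and z of bottle_slim_mid in the frame of tray_two below 0.047 m and contact force between the fingers and bottle_slim below 0.05 N); the robot touches nothing.
It fails at once if one of the five things is dropped (falls free, faster than 0.7 m/s: a fall of some 25 mm) ((linear speed of flask_large above 0.7 m/s and contact force between anything else and flask_large below 0.02 N) or (linear speed of crucible above 0.7 m/s and contact force between anything else and crucible below 0.02 N) or (linear speed of jar_squat above 0.7 m/s and contact force between anything else and jar_squat below 0.02 N) or (linear speed of flask_small above 0.7 m/s and contact force between anything else and flask_small below 0.02 N) or (linear speed of bottle_slim above 0.7 m/s and contact force between anything else and bottle_slim below 0.02 N)).
It fails at once if the beaker, the dish or the weight is pushed away (over 30 mm) or tipped over ((distance of beaker from where it was at the start of the episode above 0.03 m or angle between beaker's own z axis and vertical above 0.5 rad) or (distance of dish from where it was at the start of the episode above 0.03 m or angle between dish's own z axis and vertical above 0.5 rad) or (distance of weight from where it was at the start of the episode above 0.03 m or angle between weight's own z axis and vertical above 0.5 rad)).
It also fails if it takes over 136 s, if anything falls off the work surface, if the arm or the gripper's body presses on something with over 40 N, if the wrist force passes 120 N, or if a joint passes its speed limit or range.

## Working session

There is one attempt and no reset: what is moved stays moved. The work goes in short steps, Python scripts to look and compute and a shell command to move; the robot and the scene stay as the last step left them, time stands still between calls to the robot, and variables do not carry over. Pictures are saved under pics/ and viewed, about 12 in all and at most 16, crops included, and the job is handed in when it is done.

```bash
mkdir -p pics; cat > h.py <<'E'
import numpy as np, cv2
from plant import r
from scipy.spatial.transform import Rotation as R
def cam(name):
    i=r.camera_info(name); f=200/np.tan(np.radians(i["fovy"])/2)
    return f,i["cx"],i["cy"],np.linalg.inv(np.array(i["camera_from_world"]))
def cloud(name,depth,c=None):
    f,cx,cy,T=c or cam(name)
    v,u=np.mgrid[0:400,0:640]
    p=np.stack([(u-cx)/f*depth,(v-cy)/f*depth,depth,np.ones_like(depth)],-1)@T.T
    return p[...,:3]
def proj(name,P):
    i=r.camera_info(name); f=200/np.tan(np.radians(i["fovy"])/2)
    q=np.array(i["camera_from_world"])@np.append(P,1); return q[0]/q[2]*f+i["cx"],q[1]/q[2]*f+i["cy"]
E
python3 - <<'E'
from h import *
s=r.get_state(); print(s)
for n in("top","side"):
    im,d=r.capture(n); cv2.imwrite(f"pics/{n}0.png",im); np.savez(f"{n}0.npz",im=im,d=d)
    f,cx,cy,T=cam(n); print(n,f,cx,cy,T.round(3).tolist())
    P=cloud(n,d)
    for q in["flask_large_mid","flask_small_mid","bottle_slim_mid","jar_squat_mid","crucible_mid","beaker","dish","weight","tray_three","tray_two"]:
        for m in r.masks_of(q,n)[:3]:
            k=m["pixels"]&(d>0); p=P[k]
            if len(p): print(n,q,round(m["score"],2),np.round(m["rect"]),np.median(p,0).round(3),p[:,2].max().round(3))
E
```

```text
{'time_s': 0.0, 'joints': array([ 8.87558663e+01,  2.05921356e+01,  6.34143947e-01, -1.95823215e-02,
       -7.01372953e+01, -1.65064480e+01]), 'qd': array([ 0.01758289,  0.08016275, -0.06948891,  0.02634806, -0.09627212,
       -0.00646927]), 'joint_torque': array([-1.27164363e-03, -5.82710016e+01,  2.93047893e+01,  6.99743852e+00,
        6.81135280e-03, -1.60322097e-04]), 'tcp_pos': array([0.20567471, 0.64238292, 0.2256193 ]), 'eef_rot': array([  95.57357525,   89.90295058, -102.18367518]), 'contact_force': array([ 1.01563354, -0.73286901,  0.48559915]), 'moment': array([ 0.02387613, -0.00804755, -0.02157255]), 'gripper_width': 0.08761696866404473}
top 380.9771504432905 317.39046766894535 199.88562312633798 [[0.012, -0.99, 0.139, 0.462], [-1.0, -0.013, -0.004, -0.014], [0.006, -0.139, -0.99, 0.886], [0.0, 0.0, 0.0, 1.0]]
top flask_large_mid 0.75 [249. 154. 270. 180.] [0.65  0.116 0.03 ] 0.08
top flask_large_mid 0.68 [424. 204. 475. 274.] [ 0.5   -0.326  0.005] 0.022
top flask_small_mid 0.77 [240. 205. 262. 222.] [0.542 0.131 0.021] 0.065
top bottle_slim_mid 0.55 [297. 258. 311. 27
[... 903 characters left out ...]
062
side bottle_slim_mid 0.79 [239. 203. 258. 231.] [ 0.428 -0.005  0.048] 0.077
side jar_squat_mid 0.77 [363. 238. 389. 274.] [ 0.652 -0.137  0.051] 0.054
side crucible_mid 0.82 [385. 210. 406. 234.] [ 0.705 -0.065  0.049] 0.057
side crucible_mid 0.8 [300. 253. 325. 281.] [ 0.536 -0.138  0.049] 0.057
side beaker 0.55 [244. 161. 265. 189.] [0.445 0.119 0.035] 0.053
side dish 0.68 [215. 115. 322. 164.] [0.489 0.287 0.004] 0.018
side dish 0.57 [242. 257. 275. 287.] [ 0.443 -0.113  0.012] 0.027
side dish 0.53 [362. 238. 390. 273.] [ 0.652 -0.137  0.051] 0.054
side weight 0.59 [301. 207. 313. 228.] [ 0.547 -0.009  0.023] 0.038
side tray_two 0.94 [251. 346. 361. 400.] [ 0.511 -0.306  0.005] 0.019
```

```bash
python3 - <<'E'
from h import *
im=cv2.imread("pics/top0.png"); c=im[110:310,140:490]; cv2.imwrite("pics/top0c.png",cv2.resize(c,None,fx=2.28,fy=2.28,interpolation=cv2.INTER_CUBIC))
s=cv2.imread("pics/side0.png"); cv2.imwrite("pics/side0c.png",cv2.resize(s[100:300,200:480],None,fx=2.8,fy=2.8,interpolation=cv2.INTER_CUBIC))
# tops: robust axis estimate per object & tray orientation
d=np.load("top0.npz")["d"]; P=cloud("top",d)
ds=np.load("side0.npz")["d"]; Q=cloud("side",ds)
A=np.vstack([P[d>0],Q[ds>0]])
def reg(x,y,rad,z0,z1,M):
    k=(np.hypot(M[:,0]-x,M[:,1]-y)<rad)&(M[:,2]>z0)&(M[:,2]<z1); return M[k]
for n,x,y,rr,z0,z1 in[("FL",.652,.113,.03,.07,.085),("FS",.542,.128,.03,.054,.07),("B",.431,0,.03,.07,.085),("J",.653,-.13,.04,.046,.06),("C1",.537,-.13,.035,.043,.056),("C2",.706,-.058,.035,.043,.056),("bk",.446,.128,.03,.04,.06),("dish",.444,-.116,.04,.02,.03),("w",.547,-.004,.02,.03,.045)]:
    for nm,M in(("top",P[d>0]),("side",Q[ds>0])):
        p=reg(x,y,rr,z0,z1,M)
        if len(p)>3: print(n,nm,len(p),((p.min(0)+p.max(0))/2)[:2].round(4),np.ptp(p,0)[:2].round(3),np.median(p[:,2]).round(4))
for n,y0,y1 in(("t3",.2,.4),("t2",-.42,-.22)):
    for nm,M in(("top",P[d>0]),("side",Q[ds>0])):
        k=(M[:,1]>y0)&(M[:,1]<y1)&(M[:,2]>.002)&(M[:,2]<.026)&(M[:,0]>.3)&(M[:,0]<.72)
        rc=cv2.minAreaRect(M[k][:,:2].astype(np.float32)*1000); print(n,nm,k.sum(),rc)
E
```

```text
FL top 82 [0.6578 0.122 ] [0.02 0.02] 0.0768
FL side 68 [0.6564 0.1207] [0.021 0.023] 0.0751
FS top 52 [0.5454 0.1353] [0.016 0.017] 0.0611
FS side 43 [0.5432 0.1326] [0.016 0.017] 0.0589
B top 102 [0.4288 0.0073] [0.021 0.023] 0.0772
B side 109 [0.428 0.006] [0.022 0.025] 0.0754
J top 340 [ 0.6571 -0.1239] [0.045 0.045] 0.0526
J side 486 [ 0.6561 -0.1265] [0.046 0.048] 0.0518
C1 top 315 [ 0.5382 -0.1261] [0.044 0.045] 0.0507
C1 side 469 [ 0.5371 -0.129 ] [0.045 0.045] 0.05
C2 top 302 [ 0.7116 -0.053 ] [0.045 0.043] 0.051
C2 side 346 [ 0.7096 -0.0542] [0.044 0.046] 0.0499
bk top 118 [0.4476 0.1306] [0.039 0.04 ] 0.0516
bk side 179 [0.4456 0.129 ] [0.041 0.043] 0.0473
dish top 160 [ 0.4459 -0.1172] [0.058 0.058] 0.0239
dish side 216 [ 0.4445 -0.1192] [0.059 0.061] 0.0234
w top 48 [5.498e-01 4.000e-04] [0.016 0.014] 0.0375
w side 55 [ 0.5472 -0.0018] [0.017 0.017] 0.0361
t3 top 8104 ((509.90740966796875, 300.0150451660156), (419.7451171875, 199.85914611816406), 0.013124002143740654)
t3 side 2393 ((518.2713623046875, 301.7372741699219), (186.942626953125, 316.51483154296875), 86.6965560913086)
t2 top 4624 ((510.01263427734375, -320.00885009765625), (199.584716796875, 419.63031005859375), 89.93170166015625)
t2 side 4783 ((515.1473388671875, -268.9815673828125), (140.4969940185547, 432.909912109375), 81.44210052490234)
```

View pics/top0c.png

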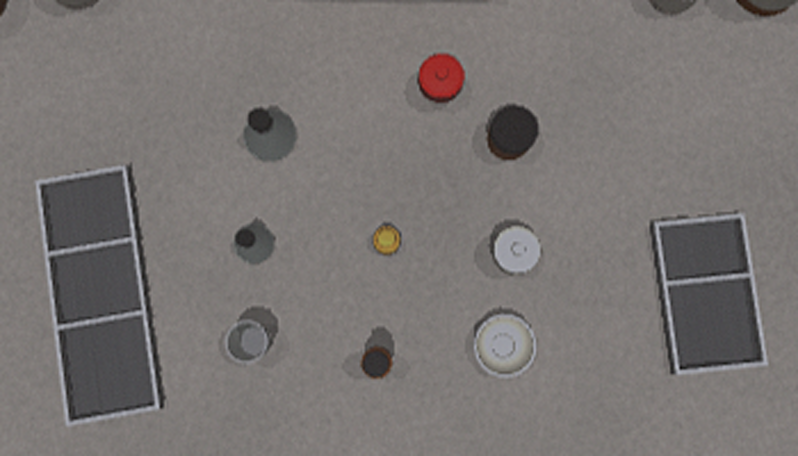

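View pics/side0c.png

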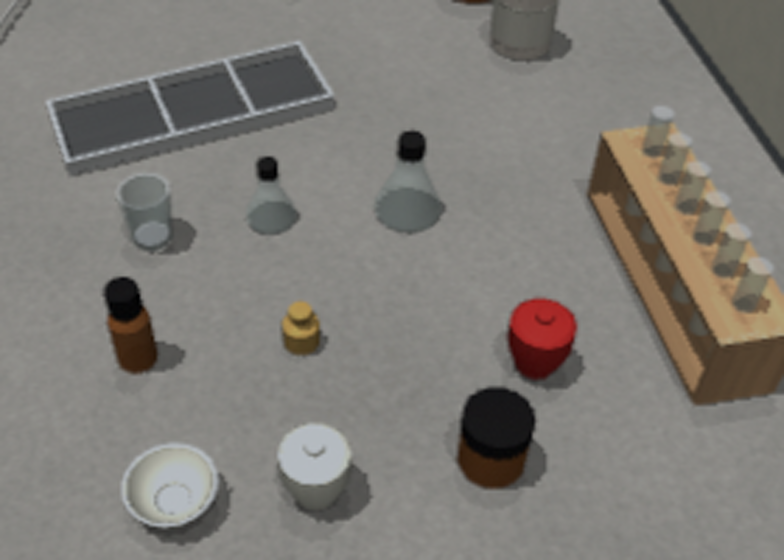

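The top crop shows the white crucible at full-image (367,219) and the red look-alike at (333,144). The brown jar is at (365,167) and the bottle at (305,268). The flasks are at (254,163) and (247,215). Tray three is on the left and tray two on the right. Besides the red crucible, other possible mix-ups are:
- the beaker (248,260) for the small flask
- the jar for the bottle
- the rack and jars beyond the back edge

Next I'll work out the tray poses and check the crucible in a close crop.

```bash
python3 - <<'E'
from h import *
s=r.get_state(); M=R.from_euler('xyz',s["eef_rot"],degrees=True).as_matrix(); print(M.round(3))
n="top"; im,d=r.capture(n); f,cx,cy,T=cam(n)
cv2.imwrite("pics/cruc.png",cv2.resize(im[125:240,315:390],None,fx=5,fy=5,interpolation=cv2.INTER_CUBIC))
P=cloud(n,d)
for q,L in(("tray_three",.246),("tray_two",.152)):
    m=r.masks_of(q,n)[0]["pixels"]
    m=cv2.dilate(m.astype(np.uint8),np.ones((5,5)))>0
    v,u=np.nonzero(m&(im.min(2)>125))   # bright rims
    ray=np.stack([(u-cx)/f,(v-cy)/f,np.ones(len(u))],-1)@T[:3,:3].T
    k=(0.016-T[2,3])/ray[:,2]; X=(T[:3,3]+ray*k[:,None])[:,:2]
    rc=cv2.minAreaRect((X*1000).astype(np.float32)); print(q,len(u),rc)
    b=cv2.boxPoints(rc); e=[b[1]-b[0],b[2]-b[1]]; e=max(e,key=np.linalg.norm); e=e/np.linalg.norm(e); e=e if e[0]>0 else -e
    c=np.array(rc[0])/1000; print("yaw",np.degrees(np.arctan2(e[1],e[0])).round(2))
    for x in((-.074,.010,.084) if L>.2 else (-.030,.044)): print(x,(c+e*x).round(4))
E
```

```text
[[-0.    -0.305 -0.952]
 [ 0.    -0.952  0.305]
 [-1.    -0.     0.   ]]
tray_three 688 ((492.53338623046875, 284.56854248046875), (249.75489807128906, 106.00383758544922), 10.393953323364258)
yaw 10.39
-0.074 [0.4197 0.2712]
0.01 [0.5024 0.2864]
0.084 [0.5752 0.2997]
tray_two 460 ((501.0045166015625, -319.6150817871094), (159.75430297851562, 102.2082748413086), 6.870269298553467)
yaw 6.87
-0.03 [ 0.4712 -0.3232]
0.044 [ 0.5447 -0.3144]
```

View pics/cruc.png

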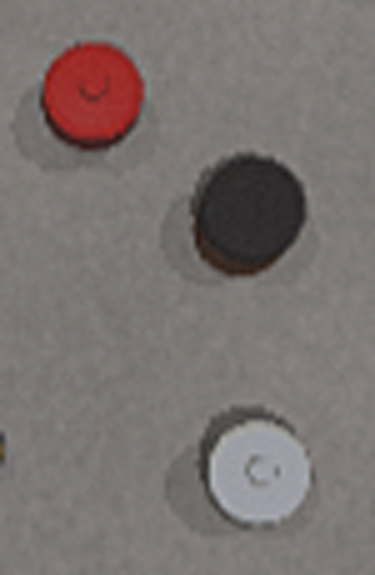

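The crop confirms the white crucible at lower right and the red look-alike at upper left. The tray rectangle came out oversize (106 mm against 92 mm), so I'll fit the tray template to the image instead.

```bash
python3 - <<'E'
from h import *
from scipy.optimize import differential_evolution as DE
from scipy.ndimage import map_coordinates as mc
def tmpl(L,bounds):
    # rim centre-line samples and floor samples (tray frame)
    X=[];ys=np.linspace(-.046+.002,.044,60); xs=np.linspace(-L/2+.002,L/2-.002,120)
    rim=[(x,y) for y in(-.044,.044) for x in xs]+[(x,y) for x in bounds for y in ys]
    fl=[(x+s,y) for x in bounds for s in(-.006,.006) for y in ys if abs(x+s)<L/2-.002]+[(x,y) for y in(-.038,.038) for x in xs if abs(x)<L/2-.006]
    return np.array(rim),np.array(fl)
for q,L,b,x0 in(("t3",.246,[-.121,-.027,.047,.121],(.4925,.2845)),("t2",.152,[-.074,.014,.074],(.501,-.3196))):
    rim,fl=tmpl(L,b); cs=[-.074,.010,.084] if q=="t3" else [-.030,.044]
    for n in("top","side"):
        im=cv2.GaussianBlur(cv2.imread(f"pics/{n}0.png"),(3,3),.6).mean(2); i=r.camera_info(n); f=200/np.tan(np.radians(i["fovy"])/2); C=np.array(i["camera_from_world"])
        def samp(xy,p):
            c,s=np.cos(p[2]),np.sin(p[2]); w=np.c_[p[0]+c*xy[:,0]-s*xy[:,1],p[1]+s*xy[:,0]+c*xy[:,1],np.full(len(xy),.016),np.ones(len(xy))]@C.T
            return mc(im,[w[:,1]/w[:,2]*f+i["cy"],w[:,0]/w[:,2]*f+i["cx"]],order=1,cval=60)
        o=DE(lambda p:samp(fl,p).mean()-samp(rim,p).mean(),[(x0[0]-.02,x0[0]+.02),(x0[1]-.02,x0[1]+.02),(-.23,.23)],seed=1)
        p=o.x; e=np.array([np.cos(p[2]),np.sin(p[2])]); print(q,n,round(o.fun,1),p[:2].round(4),np.degrees(p[2]).round(2),[(p[:2]+e*x).round(4).tolist() for x in cs])
E
```

```text
t3 top -70.7 [0.492  0.2886] 11.01 [[0.4194, 0.2745], [0.5018, 0.2906], [0.5745, 0.3047]]
t3 side -52.3 [0.4916 0.286 ] 10.97 [[0.419, 0.2719], [0.5014, 0.2879], [0.5741, 0.302]]
t2 top -74.9 [ 0.4994 -0.3243] 6.65 [[0.4696, -0.3278], [0.5431, -0.3192]]
t2 side -52.8 [ 0.4997 -0.3252] 6.67 [[0.4699, -0.3287], [0.5434, -0.3201]]
```

Both cameras agree on the tray fits to about 3 mm, which is enough. With the jaws turned along world y, tool x is -z, tool y is -y and tool z is -x. I'll take the large flask first.

```bash
python3 -m creep '[[-0.15,0,0,0,0,0,70],[-0.15,0,0,0,0,0,70],[-0.01,0,0,0,0,0,70],[0,0,0,0,1.5,-1.3,70],[0,0,0,0,3.3,-2.8,70],[0,0,0,0,3.3,-2.8,70],[0,0,0,0,3.3,-2.8,70],[0,0,0,0,3.3,-2.8,70]]' 20
python3 -m creep '[[0,0,0,0,3.3,-2.8,70],[0,0,0,0,3.3,-2.8,70],[0,0,0,0,3.3,-2.8,70],[0,0,0,0,3.3,-2.8,70],[0,0,0,0,3.3,-2.8,70],[0,0,0,0,3.3,-2.8,70],[0,0,0,0,3.3,-2.8,70],[0,0,0,0,3.3,-2.8,70]]'
```

```text
time_s: 2.05
tcp_pos: [0.3319, 0.4939, 0.2268]
eef_rot: [-124.5, 90.0, 55.3]
contact_force: [1.3, 0.6, 0.5]
gripper_width: 0.0615
time_s: 2.85
tcp_pos: [0.5557, 0.2298, 0.2269]
eef_rot: [-142.2, 90.0, 37.6]
contact_force: [0.6, 0.5, -0.2]
gripper_width: 0.0613
```

```bash
python3 -m creep '[[0,0,0,0,3.4,-3.2,70],[0,0,0,0,3.4,-3.2,70],[0,0,0,0,2.7,-2.5,70],[0,0,0,0,1.4,-1.2,70],[0,0,0,3,0,0,70],[0,0,0,4,0,0,70],[0,0,0,2,0,0,70],[0,0,0,0,0,0,70]]'
python3 - <<'E'
from h import *
im,d=r.capture("wrist"); cv2.imwrite("pics/w1.png",im); print(r.get_state()["tcp_pos"])
f,cx,cy,T=cam("wrist"); P=cloud("wrist",d)
for m in r.masks_of("flask_large_mid","wrist")[:2]:
    p=P[m["pixels"]&(d>0)]; p2=p[p[:,2]>.068]; print(m["score"],m["rect"],len(p2),p2.min(0),p2.max(0))
print(proj("wrist",[.657,.121,.076]))
E
```

```text
time_s: 3.65
tcp_pos: [0.6534, 0.122, 0.1331]
eef_rot: [19.4, 89.6, -160.7]
contact_force: [0.3, 0.2, -0.2]
gripper_width: 0.0612
[0.65496613 0.12248197 0.13558807]
(np.float64(318.6629626266773), np.float64(214.2497703904463))
```

View pics/w1.png

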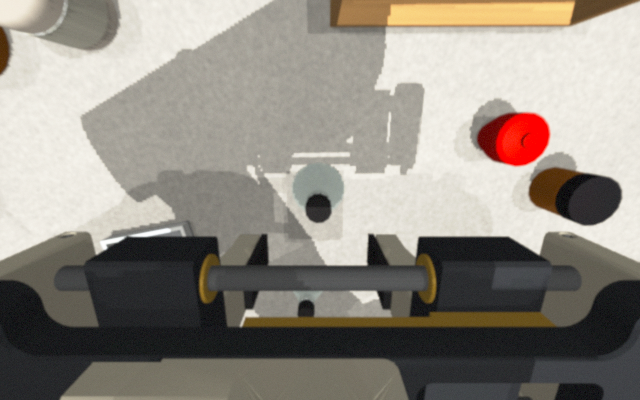

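The wrist view shows the large flask's stopper centred between the fingers at (318,208), which agrees with the projection.

```bash
python3 -m creep '[[0,0,0,2,0,-0.3,70],[0,0,0,3,0,0,70],[0,0,0,2.5,0,0,70],[0,0,0,1.4,0,0,70],[0,0,0,0,0,0,20],[0,0,0,0,0,0,10],[0,0,0,0,0,0,5],[0,0,0,0,0,0,5]]' 20; python3 -m creep '[[0,0,0,0,0,0,5],[0,0,0,0,0,0,5]]'
```

```text
time_s: 4.55
tcp_pos: [0.6598, 0.1233, 0.0492]
eef_rot: [-157.5, 89.9, 22.5]
contact_force: [0.5, 0.1, 0.2]
gripper_width: 0.035
time_s: 4.75
tcp_pos: [0.6591, 0.123, 0.0481]
eef_rot: [-159.0, 90.0, 21.1]
contact_force: [0.4, -0.4, -0.6]
gripper_width: 0.0216
```

```bash
python3 -m creep '[[0,0,0,0,0,0,5],[0,0,0,-0.5,0,0,5],[0,0,0,-1.5,0,0,5],[0,0,0,-3,0,0,5],[0,0,0,-3,0,0,5],[0,0,0,-1.5,-0.5,0.8,5],[0,0,0,-0.5,-1.3,2,5],[0,0,0,0,-1.9,3,5]]' && python3 -m creep '[[0,0,0,0,-1.9,3,5],[0,0,0,0,-1.9,3,5],[0,0,0,0,-1.9,3,5],[0,0,0,0,-1.9,3,5],[0,0,0,0,-1.9,3,5],[0,0,0,0,-1.3,2,5],[0,0,0,0,-0.6,1.1,5],[0,0,0,0,0,0,5]]'
```

```text
time_s: 5.55
tcp_pos: [0.601, 0.1601, 0.1488]
eef_rot: [-150.9, 89.9, 29.0]
contact_force: [-0.5, 0.5, -0.8]
gripper_width: 0.0215
time_s: 6.35
tcp_pos: [0.4186, 0.2745, 0.148]
eef_rot: [-102.3, 90.0, 77.8]
contact_force: [-0.1, -0.6, -0.8]
gripper_width: 0.0213
```

```bash
python3 - <<'E'
from h import *
im,d=r.capture("side"); print(r.get_state()["tcp_pos"],r.get_state()["gripper_width"])
cv2.imwrite("pics/s1.png",im)
E
```

```text
[0.41936273 0.27417047 0.14794584] 0.021611977071358715
```

View pics/s1.png

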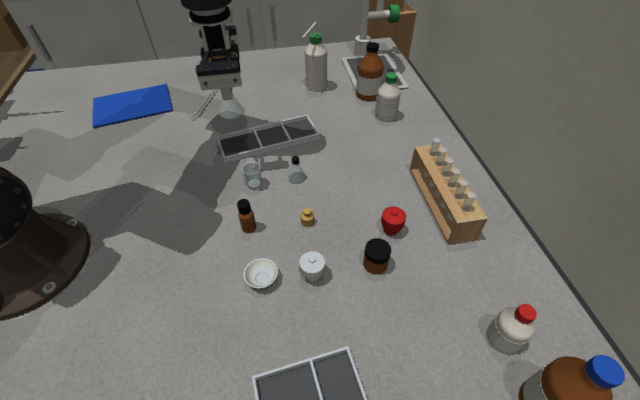

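The side view shows the large flask hanging upright over the near end of tray three, at (230,105). I'll lower and release it.

```bash
python3 -m creep '[[0,0,0,1.5,0,0,5],[0,0,0,3,0,0,5],[0,0,0,2.5,0,0,5],[0,0,0,1.3,0,0,5],[0,0,0,0.7,0,0,5],[0,0,0,0.3,0,0,5],[0,0,0,0.2,0,0,5],[0,0,0,0,0,0,5]]' && python3 -m creep '[[0,0,0,0.1,0,0,5],[0,0,0,0,0,0,5]]'
```

```text
time_s: 7.2
tcp_pos: [0.4203, 0.2741, 0.053]
eef_rot: [-128.3, 89.9, 51.7]
contact_force: [-0.2, -0.1, -1.2]
gripper_width: 0.0212
time_s: 7.4
tcp_pos: [0.4201, 0.2742, 0.0521]
eef_rot: [-127.2, 89.9, 52.8]
contact_force: [0.6, 0.8, -0.3]
gripper_width: 0.021
```

```bash
python3 -m creep '[[0,0,0,0,0,0,35],[0,0,0,0,0,0,50],[0,0,0,0,0,0,60],[0,0,0,0,0,0,60],[0,0,0,-1,0,0,60],[0,0,0,-3,0,0,60],[0,0,0,-4,0,0,75],[0,0,0,-2.5,0,0,75]]' && python3 -m creep '[[0,0,0,0,2,-0.6,75],[0,0,0,0,4.4,-1.3,75],[0,0,0,0,4.4,-1.3,75],[0,0,0,0,4.4,-1.3,75],[0,0,0,0,4.4,-1.3,75],[0,0,0,0,4.4,-1.3,75],[0,0,0,0,4.4,-1.3,75],[0,0,0,0,4.4,-1.3,75]]' && python3 -m creep '[[0,0,0,0,4.4,-1.3,75],[0,0,0,0,2.6,-0.8,75],[0,0,0,0,0,0,75]]'
python3 - <<'E'
from h import *
im,d=r.capture("side"); print(r.get_state()["tcp_pos"])
cv2.imwrite("pics/s2.png",im)
im,d=r.capture("wrist"); cv2.imwrite("pics/w2.png",im)
P=cloud("wrist",d)
for m in r.masks_of("crucible_mid","wrist")[:2]:
    p=P[m["pixels"]&(d>0)]; p2=p[p[:,2]>.042]; print(m["score"],m["rect"],len(p2),p2.min(0) if len(p2) else 0,p2.max(0) if len(p2) else 0)
E
```

```text
time_s: 8.2
tcp_pos: [0.4206, 0.2744, 0.1599]
eef_rot: [-138.7, 89.8, 41.3]
contact_force: [0.5, 1.3, -0.7]
gripper_width: 0.0625
time_s: 9.0
tcp_pos: [0.5173, -0.056, 0.1576]
eef_rot: [-172.1, 89.9, 7.9]
contact_force: [1.2, 0.8, 0.4]
gripper_width: 0.066
time_s: 9.3
tcp_pos: [0.5384, -0.1271, 0.1569]
eef_rot: [83.1, 90.0, -97.1]
contact_force: [-0.4, 1.1, 0.1]
gripper_width: 0.066
[ 0.53798622 -0.12579263  0.15683793]
0.83 [298.4, 173.0, 341.3, 219.9] 1537 [ 0.51663657 -0.14928912  0.04209672] [ 0.5614319  -0.10622425  0.05727592]
0.67 [204.0, 0.0, 266.5, 36.6] 1244 [ 0.68875661 -0.07649008  0.04209272] [ 0.70952295 -0.03219212  0.05581193]
```

The wrist measurement puts the white crucible at (0.539, -0.128), already under the tool.

```bash
python3 -m creep '[[0,0,0,3,0.1,-0.1,75],[0,0,0,4,0,0,75],[0,0,0,3.5,0,0,75],[0,0,0,2.3,0,0,75],[0,0,0,1.1,0,0,75],[0,0,0,0,0,0,55],[0,0,0,0,0,0,45],[0,0,0,0,0,0,40]]' && python3 -m creep '[[0,0,0,0,0,0,35],[0,0,0,0,0,0,35],[0,0,0,0,0,0,35]]'
```

```text
time_s: 10.25
tcp_pos: [0.5401, -0.1249, 0.0192]
eef_rot: [-180.0, 89.9, 0.1]
contact_force: [-1.2, -0.8, 0.5]
gripper_width: 0.0476
time_s: 10.55
tcp_pos: [0.5401, -0.1249, 0.019]
eef_rot: [-176.1, 89.8, 3.9]
contact_force: [-0.8, 2.0, 6.8]
gripper_width: 0.0453
```

View pics/s2.png

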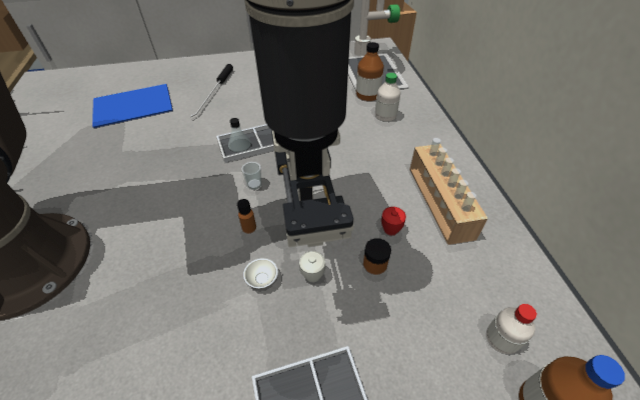

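The large flask stands upright in its compartment at (235,135). I'll lift the crucible.

```bash
python3 -m creep '[[0,0,0,0,0,0,35],[0,0,0,-0.3,0,0,35],[0,0,0,-0.7,0,0,35],[0,0,0,-1,0,0,35]]' 25
python3 - <<'E'
from h import *
im,d=r.capture("side"); print(r.get_state()["tcp_pos"],r.get_state()["contact_force"])
cv2.imwrite("pics/s3.png",cv2.resize(im[150:330,220:460],None,fx=3,fy=3))
E
```

```text
time_s: 10.95
tcp_pos: [0.5385, -0.1252, 0.0379]
eef_rot: [3.7, 89.9, -176.3]
contact_force: [-0.1, -0.1, -0.1]
gripper_width: 0.0456
[ 0.53975511 -0.1252195   0.03982335] [ 0.07279017 -0.06881834  1.38699344]
```

View pics/s3.png

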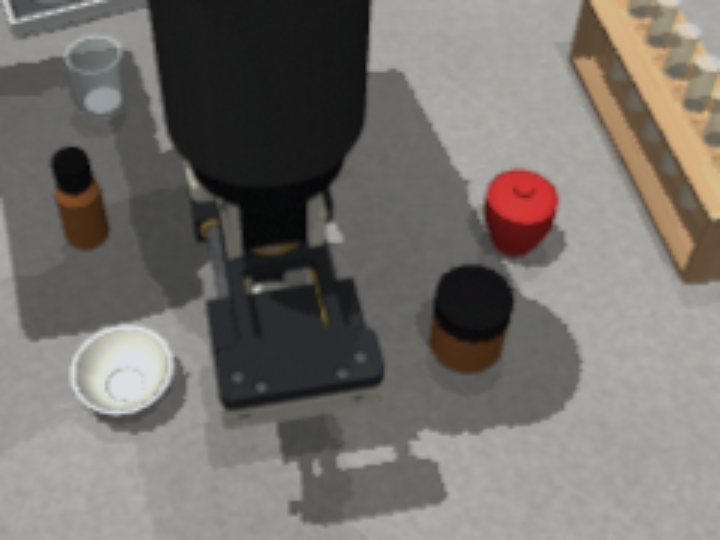

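```bash
python3 -m creep '[[0,0,0,-2,0,0,35],[0,0,0,-3.5,0,0,35],[0,0,0,-3.5,-0.5,0.1,35],[0,0,0,-2,-1.5,0.1,35],[0,0,0,0,-3,0.3,35],[0,0,0,0,-4,0.4,35],[0,0,0,0,-4,0.4,35],[0,0,0,0,-4,0.4,35]]' && python3 -m creep '[[0,0,0,0,-4,0.4,35],[0,0,0,0,-4,0.4,35],[0,0,0,0,-4,0.4,35],[0,0,0,0,-4,0.4,35],[0,0,0,0,-4,0.4,35],[0,0,0,0,-3,0.3,35],[0,0,0,0,-1.4,0,35],[0,0,0,0,0,0,35]]'
python3 - <<'E'
from h import *
im,d=r.capture("side"); print(r.get_state()["tcp_pos"],r.get_state()["contact_force"])
u,v=map(int,proj("side",r.get_state()["tcp_pos"])); print(u,v)
cv2.imwrite("pics/s4.png",cv2.resize(im[max(v-80,0):v+100,u-110:u+130],None,fx=3,fy=3))
E
```

```text
time_s: 11.8
tcp_pos: [0.5216, 0.0462, 0.1483]
eef_rot: [-151.9, 89.9, 28.1]
contact_force: [0.7, -0.3, -0.2]
gripper_width: 0.0451
time_s: 12.6
tcp_pos: [0.4988, 0.2904, 0.1477]
eef_rot: [-144.5, 90.0, 35.6]
contact_force: [0.4, -0.3, -1.1]
gripper_width: 0.0454
[0.49865055 0.28913065 0.14752128] [ 0.71229883 -0.35299126 -0.75672626]
263 86
```

View pics/s4.png

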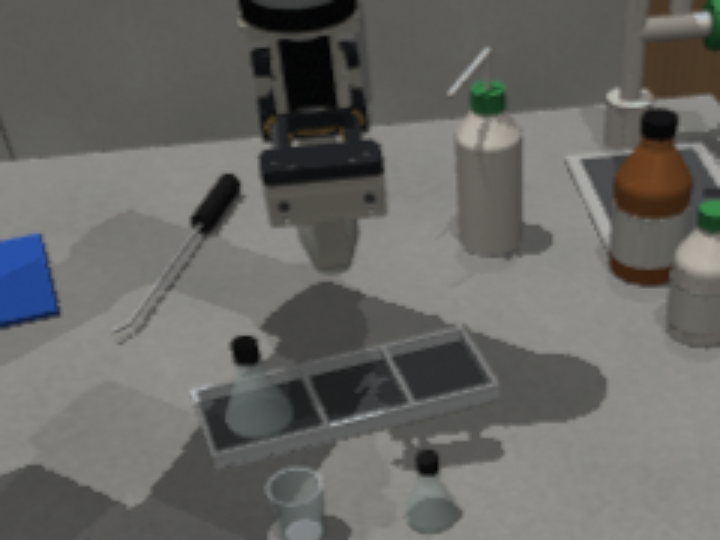

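The crucible is held, with its foot showing below the finger at crop (330,262), and the large flask stands in its compartment. I'll lower the crucible into the middle one.

```bash
python3 -m creep '[[0,0,0,2,0,-0.2,35],[0,0,0,3.5,0,0,35],[0,0,0,3.2,0,0,35],[0,0,0,2,0,0,35],[0,0,0,1,0,0,35],[0,0,0,0.4,0,0,35],[0,0,0,0.2,0,0,35],[0,0,0,0,0,0,35]]' && python3 -m creep '[[0,0,0,0.1,0,0,35],[0,0,0,0,0,0,35]]'
```

```text
time_s: 13.45
tcp_pos: [0.5014, 0.2891, 0.0254]
eef_rot: [-135.6, 89.9, 44.4]
contact_force: [0.2, 0.3, -0.8]
gripper_width: 0.0452
time_s: 13.65
tcp_pos: [0.5011, 0.2892, 0.0242]
eef_rot: [-132.1, 89.9, 48.0]
contact_force: [-0.2, 0.1, -1.2]
gripper_width: 0.0451
```

```bash
python3 -m creep '[[0,0,0,0.1,0,0,35],[0,0,0,0,0,0,53],[0,0,0,0,0,0,65],[0,0,0,0,0,0,75],[0,0,0,-0.5,0,0,75],[0,0,0,-2,0,0,75],[0,0,0,-4,0,0,75],[0,0,0,-4.5,0,0,75]]' && python3 -m creep '[[0,0,0,-2,1.2,-0.5,75],[0,0,0,0,3,-1.1,75],[0,0,0,0,4.3,-1.6,75],[0,0,0,0,4.3,-1.6,75],[0,0,0,0,4.3,-1.6,75],[0,0,0,0,4.3,-1.6,75],[0,0,0,0,4.3,-1.6,75],[0,0,0,0,4.3,-1.6,75]]' && python3 -m creep '[[0,0,0,0,4.3,-1.6,75],[0,0,0,0,4.3,-1.6,75],[0,0,0,0,2.8,-1.1,75],[0,0,0,0,0,0,75]]'
python3 - <<'E'
from h import *
print(r.get_state()["tcp_pos"])
im,d=r.capture("wrist"); P=cloud("wrist",d)
for m in r.masks_of("jar_squat_mid","wrist")[:2]:
    p=P[m["pixels"]&(d>0)]; p2=p[p[:,2]>.042]; print(m["score"],m["rect"],len(p2),p2.min(0) if len(p2) else 0,p2.max(0) if len(p2) else 0)
im,d=r.capture("side"); cv2.imwrite("pics/s5.png",cv2.resize(im[80:240,190:390],None,fx=3.5,fy=3.5)); P=cloud("side",d)
for q in("flask_large_mid","crucible_mid"):
  for m in r.masks_of(q,"side")[:2]:
    p=P[m["pixels"]&(d>0)]; print(q,m["score"],m["rect"],p.min(0).round(3),p.max(0).round(3))
E
```

```text
time_s: 14.45
tcp_pos: [0.5001, 0.2881, 0.133]
eef_rot: [47.9, 89.8, -132.1]
contact_force: [1.0, 0.0, 0.5]
gripper_width: 0.0656
time_s: 15.25
tcp_pos: [0.6133, -0.0129, 0.1531]
eef_rot: [-165.2, 90.0, 14.8]
contact_force: [0.4, 0.8, 0.2]
gripper_width: 0.0658
time_s: 15.65
tcp_pos: [0.6565, -0.1289, 0.1522]
eef_rot: [50.2, 90.0, -130.0]
contact_force: [-0.3, -0.6, -0.9]
gripper_width: 0.0658
[ 0.65652022 -0.12886512  0.15218853]
0.94 [293.2, 169.4, 339.0, 221.0] 1743 [ 0.63567692 -0.14809729  0.0420972 ] [ 0.68090924 -0.1043373   0.05322465]
flask_large_mid 0.93 [224.8, 120.7, 248.7, 155.6] [ 0.39   0.245 -0.002] [0.444 0.37  0.081]
crucible_mid 0.63 [259.9, 117.1, 278.1, 141.8] [0.478 0.264 0.008] [0.518 0.305 0.061]
```

View pics/s5.png

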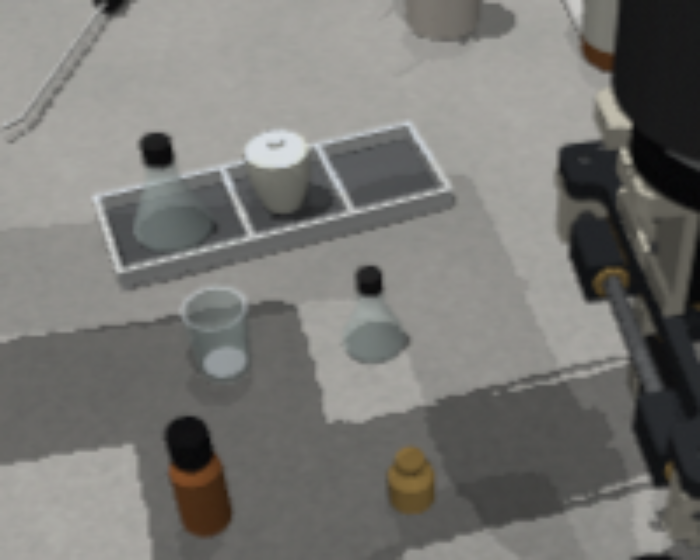

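The crucible and large flask stand upright in their compartments. Wrist check puts the jar at (0.658, -0.126); I'll grip it by the cap.

```bash
python3 -m creep '[[0,0,0,2.5,-0.2,-0.1,75],[0,0,0,4,0,0,75],[0,0,0,3.5,0,0,75],[0,0,0,2,0,0,75],[0,0,0,0.7,0,0,75],[0,0,0,0,0,0,58],[0,0,0,0,0,0,48],[0,0,0,0,0,0,40]]' 25 && python3 -m creep '[[0,0,0,0,0,0,35],[0,0,0,0,0,0,35],[0,0,0,0,0,0,35],[0,0,0,-0.3,0,0,35],[0,0,0,-0.7,0,0,35],[0,0,0,-1.5,0,0,35]]'
```

```text
time_s: 16.7
tcp_pos: [0.6581, -0.1229, 0.0274]
eef_rot: [179.0, 89.8, -1.0]
contact_force: [-0.0, -1.1, -0.5]
gripper_width: 0.0474
time_s: 17.3
tcp_pos: [0.6558, -0.1232, 0.0501]
eef_rot: [0.3, 89.8, -179.8]
contact_force: [0.8, -0.4, -1.1]
gripper_width: 0.0463
```

```bash
python3 -m creep '[[0,0,0,-2.5,0,0,35],[0,0,0,-3.5,0,0,35],[0,0,0,-3,-0.6,0.1,35],[0,0,0,-1,-1.5,0.3,35],[0,0,0,0,-3,0.6,35],[0,0,0,0,-4,0.8,35],[0,0,0,0,-4,0.8,35],[0,0,0,0,-4,0.8,35]]' && python3 -m creep '[[0,0,0,0,-4,0.8,35],[0,0,0,0,-4,0.8,35],[0,0,0,0,-4,0.8,35],[0,0,0,0,-4,0.8,35],[0,0,0,0,-4,0.8,35],[0,0,0,0,-3.5,0.6,35],[0,0,0,0,-2,0.4,35],[0,0,0,0,0,0,35]]'; python3 -c "
from h import *
im,d=r.capture('side'); s=r.get_state(); print(s['tcp_pos'],s['gripper_width'],s['contact_force'])
P=cloud('side',d)
for m in r.masks_of('jar_squat_mid','side')[:2]:
    p=P[m['pixels']&(d>0)]; print(m['score'],m['rect'],p.min(0).round(3),p.max(0).round(3))"
```

```text
time_s: 18.1
tcp_pos: [0.6219, 0.0495, 0.1509]
eef_rot: [-46.2, 90.0, 133.8]
contact_force: [1.9, 0.0, -1.4]
gripper_width: 0.0462
time_s: 18.9
tcp_pos: [0.5719, 0.3054, 0.1505]
eef_rot: [-22.8, 90.0, 157.4]
contact_force: [0.1, -0.2, -1.3]
gripper_width: 0.0461
[0.57210078 0.30392216 0.15045918] 0.04614568082240584 [-0.80655458  0.11031725 -1.33276244]
0.63 [283.2, 72.1, 301.3, 95.1] [ 0.547  0.266 -0.003] [0.592 0.545 0.175]
```

```bash
python3 -m creep '[[0,0,0,2,0.1,-0.2,35],[0,0,0,3.5,0,0,35],[0,0,0,3,0,0,35],[0,0,0,1.8,0,0,35],[0,0,0,0.9,0,0,35],[0,0,0,0.4,0,0,35],[0,0,0,0.2,0,0,35],[0,0,0,0,0,0,35]]' && python3 -m creep '[[0,0,0,0.1,0,0,35],[0,0,0,0,0,0,35]]'
```

```text
time_s: 19.8
tcp_pos: [0.5754, 0.3021, 0.0334]
eef_rot: [-140.6, 89.9, 39.4]
contact_force: [0.5, 1.6, -0.9]
gripper_width: 0.0465
time_s: 20.0
tcp_pos: [0.5751, 0.3022, 0.0323]
eef_rot: [-136.4, 89.9, 43.6]
contact_force: [0.1, 0.0, -0.8]
gripper_width: 0.046
```

```bash
python3 -m creep '[[0,0,0,0.1,0,0,35],[0,0,0,0,0,0,35],[0,0,0,0.1,0,0,35],[0,0,0,0,0,0,35]]'
```

```text
time_s: 20.4
tcp_pos: [0.5753, 0.3022, 0.0313]
eef_rot: [-156.7, 89.9, 23.3]
contact_force: [-2.2, -2.6, 11.2]
gripper_width: 0.0463
```

```bash
python3 -m creep '[[0,0,0,0,0,0,45],[0,0,0,0,0,0,58],[0,0,0,0,0,0,70],[0,0,0,0,0,0,75],[0,0,0,-0.5,0,0,75],[0,0,0,-2,0,0,75],[0,0,0,-4,0,0,75],[0,0,0,-4,0,0,70]]' && python3 -m creep '[[0,0,0,-1,1.5,0.3,70],[0,0,0,0,3,0.6,65],[0,0,0,0,4,0.7,65],[0,0,0,0,4,0.7,65],[0,0,0,0,3,0.6,65],[0,0,0,0,1.3,0.2,65],[0,0,0,0,0,0,65]]'
python3 - <<'E'
from h import *
print(r.get_state()["tcp_pos"])
im,d=r.capture("wrist"); P=cloud("wrist",d); cv2.imwrite("pics/w6.png",im); print(proj("wrist",[.544,.134,.06]))
for m in r.masks_of("flask_small_mid","wrist")[:2]:
    p=P[m["pixels"]&(d>0)]; p2=p[p[:,2]>.05]; print(m["score"],m["rect"],len(p2),p2.min(0) if len(p2) else 0,p2.max(0) if len(p2) else 0)
im,d=r.capture("side"); P=cloud("side",d); cv2.imwrite("pics/s6.png",cv2.resize(im[80:240,190:390],None,fx=3.5,fy=3.5))
E
```

```text
time_s: 21.2
tcp_pos: [0.5744, 0.3015, 0.1352]
eef_rot: [46.8, 89.9, -133.2]
contact_force: [0.8, 0.9, -0.1]
gripper_width: 0.063
time_s: 21.9
tcp_pos: [0.5436, 0.1324, 0.1449]
eef_rot: [-137.4, 90.0, 42.5]
contact_force: [0.3, -0.2, 0.4]
gripper_width: 0.057
[0.54364415 0.13242327 0.14490818]
(np.float64(315.93241959437705), np.float64(206.97702573918545))
0.95 [299.6, 170.8, 339.3, 211.0] 279 [0.53865081 0.12561032 0.05006339] [0.5545786  0.14237261 0.06066241]
```

View pics/w6.png

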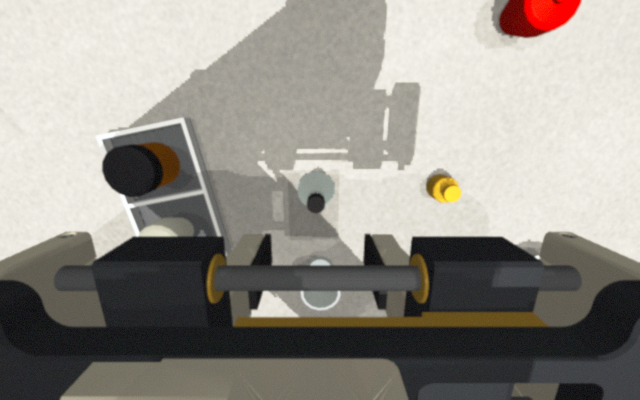

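The wrist view shows the small flask's stopper at (316,203), centred between the fingers, and the jar standing in the far compartment at (133,169).

```bash
python3 -m creep '[[0,0,0,2,-0.1,-0.2,65],[0,0,0,4,0,0,65],[0,0,0,3,0,0,65],[0,0,0,1.6,0,0,65],[0,0,0,0.7,0,0,65],[0,0,0,0,0,0,35],[0,0,0,0,0,0,20],[0,0,0,0,0,0,10]]' 20 && python3 -m creep '[[0,0,0,0,0,0,3],[0,0,0,0,0,0,3],[0,0,0,0,0,0,3],[0,0,0,0,0,0,3]]'
```

```text
time_s: 22.85
tcp_pos: [0.5467, 0.1356, 0.0327]
eef_rot: [-150.7, 89.9, 29.3]
contact_force: [-0.9, 0.3, 0.4]
gripper_width: 0.0381
time_s: 23.25
tcp_pos: [0.5461, 0.135, 0.032]
eef_rot: [-155.0, 90.0, 25.0]
contact_force: [-1.8, 0.4, 3.9]
gripper_width: 0.0162
```

```bash
python3 -m creep '[[0,0,0,-0.5,0,0,3],[0,0,0,-1.5,0,0,3],[0,0,0,-3,0,0,3],[0,0,0,-3.5,0,0,3],[0,0,0,-2.5,0.8,0.1,3],[0,0,0,-0.5,2,0.3,3],[0,0,0,0,3.5,0.6,3],[0,0,0,0,4,0.7,3]]' && python3 -m creep '[[0,0,0,0,4,0.7,3],[0,0,0,0,4,0.7,3],[0,0,0,0,4,0.7,3],[0,0,0,0,4,0.7,3],[0,0,0,0,4,0.7,3],[0,0,0,0,4,0.7,3],[0,0,0,0,4,0.7,3],[0,0,0,0,4,0.6,3]]' && python3 -m creep '[[0,0,0,0,2.8,0.4,3],[0,0,0,0,1.2,0,3],[0,0,0,0,0,0,3]]'; python3 -c "
from h import *
im,d=r.capture('side'); s=r.get_state(); print(s['tcp_pos'],s['gripper_width'],s['contact_force'])
cv2.imwrite('pics/s7.png',cv2.resize(im[180:400,180:480],None,fx=2.4,fy=2.4))"
```

```text
time_s: 24.05
tcp_pos: [0.5283, 0.031, 0.1465]
eef_rot: [-87.7, 90.0, 92.3]
contact_force: [0.1, -0.4, -1.1]
gripper_width: 0.0168
time_s: 24.85
tcp_pos: [0.4725, -0.2898, 0.1462]
eef_rot: [-28.3, 90.0, 151.6]
contact_force: [1.3, -0.2, 0.1]
gripper_width: 0.0165
time_s: 25.15
tcp_pos: [0.4691, -0.3294, 0.1458]
eef_rot: [-18.6, 89.9, 161.3]
contact_force: [-1.2, 0.8, -1.4]
gripper_width: 0.0164
[ 0.46929847 -0.32838705  0.14594542] 0.016373851787476523 [-0.33061707  0.56189321 -0.7032382 ]
```

View pics/s7.png

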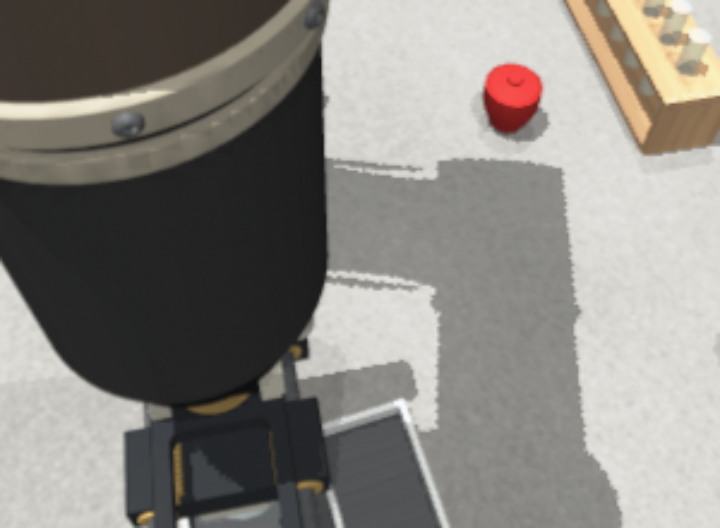

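The arm hides the flask in this view, but the 16.4 mm jaw width says it is held. I'll lower it.

```bash
python3 -m creep '[[0,0,0,2,0,0,3],[0,0,0,3.5,0,0,3],[0,0,0,2.7,0,0,3],[0,0,0,1.4,0,0,3],[0,0,0,0.8,0,0,3],[0,0,0,0.3,0,0,3],[0,0,0,0.1,0,0,3],[0,0,0,0,0,0,3]]' && python3 -m creep '[[0,0,0,0.1,0,0,3],[0,0,0,0,0,0,3]]'
```

```text
time_s: 26.0
tcp_pos: [0.4706, -0.328, 0.0394]
eef_rot: [160.4, 89.9, -19.6]
contact_force: [0.7, 0.0, -0.6]
gripper_width: 0.0167
time_s: 26.2
tcp_pos: [0.4702, -0.3282, 0.0381]
eef_rot: [162.8, 89.9, -17.2]
contact_force: [-0.7, 0.4, -0.3]
gripper_width: 0.0164
```

```bash
python3 -m creep '[[0,0,0,0.1,0,0,3],[0,0,0,0,0,0,3],[0,0,0,0.05,0,0,3],[0,0,0,0,0,0,3]]'
```

```text
time_s: 26.6
tcp_pos: [0.47, -0.3282, 0.0361]
eef_rot: [131.2, 90.0, -48.8]
contact_force: [-0.0, 0.3, -0.5]
gripper_width: 0.0165
```

```bash
python3 -m creep '[[0,0,0,0.05,0,0,3],[0,0,0,0,0,0,3],[0,0,0,0,0,0,30],[0,0,0,0,0,0,45],[0,0,0,0,0,0,60],[0,0,0,-0.5,0,0,60],[0,0,0,-2.5,0,0,60],[0,0,0,-4,0,0,60]]' && python3 -m creep '[[0,0,0,-4,-1,0,60],[0,0,0,-1,-3,0.4,60],[0,0,0,0,-4.4,0.6,60],[0,0,0,0,-4.4,0.6,60],[0,0,0,0,-4.4,0.6,60],[0,0,0,0,-4.4,0.6,60],[0,0,0,0,-4.4,0.6,60],[0,0,0,0,-4.4,0.6,60]]' && python3 -m creep '[[0,0,0,0,-2.2,0.1,60],[0,0,0,0,-0.9,0,60],[0,0,0,0,0,0,60]]'
python3 - <<'E'
from h import *
print(r.get_state()["tcp_pos"])
im,d=r.capture("wrist"); P=cloud("wrist",d)
for m in r.masks_of("bottle_slim_mid","wrist")[:2]:
    p=P[m["pixels"]&(d>0)]; p2=p[p[:,2]>.065]; print(m["score"],m["rect"],len(p2),p2.min(0) if len(p2) else 0,p2.max(0) if len(p2) else 0)
im,d=r.capture("side"); P=cloud("side",d); cv2.imwrite("pics/s8.png",cv2.resize(im,None,fx=1.25,fy=1.25))
E
```

```text
time_s: 27.4
tcp_pos: [0.4683, -0.3275, 0.1042]
eef_rot: [-19.9, 89.7, 160.1]
contact_force: [0.3, 0.5, 0.6]
gripper_width: 0.0519
time_s: 28.2
tcp_pos: [0.4295, -0.0225, 0.1561]
eef_rot: [-160.4, 89.9, 19.6]
contact_force: [1.3, -0.5, 0.2]
gripper_width: 0.0524
time_s: 28.5
tcp_pos: [0.4291, 0.0077, 0.1559]
eef_rot: [-157.7, 90.0, 22.4]
contact_force: [0.3, 0.2, -0.1]
gripper_width: 0.0529
[0.4290924  0.00771721 0.15589647]
0.56 [306.1, 178.0, 334.9, 223.2] 567 [ 0.41740912 -0.00720169  0.06533163] [0.44089593 0.01557571 0.0767999 ]
```

View pics/s8.png

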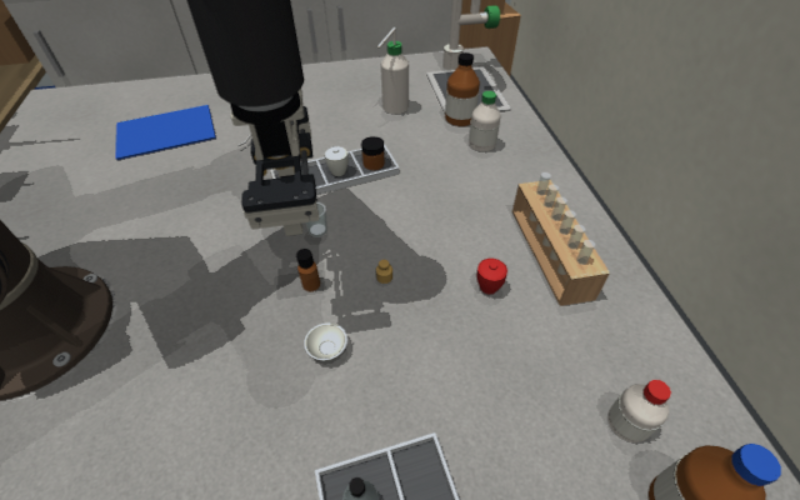

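The small flask stands in tray two at (357,490) and nothing else has moved. I'll grip the bottle by its body.

```bash
python3 -m creep '[[0,0,0,2.5,0.2,0,60],[0,0,0,4,0,0,60],[0,0,0,3.8,0,0,60],[0,0,0,2.5,0,0,60],[0,0,0,1,0,0,60],[0,0,0,0,0,0,45],[0,0,0,0,0,0,30],[0,0,0,0,0,0,20]]' 20 && python3 -m creep '[[0,0,0,0,0,0,15],[0,0,0,0,0,0,15],[0,0,0,0,0,0,15],[0,0,0,-0.3,0,0,15],[0,0,0,-0.7,0,0,15],[0,0,0,-1.5,0,0,15],[0,0,0,0,0,0,15]]'
```

```text
time_s: 29.45
tcp_pos: [0.43, 0.0051, 0.0188]
eef_rot: [-156.3, 89.9, 23.7]
contact_force: [-0.2, 0.1, 0.4]
gripper_width: 0.034
time_s: 30.15
tcp_pos: [0.43, 0.0054, 0.0443]
eef_rot: [-156.7, 89.8, 23.3]
contact_force: [0.4, 0.4, -0.6]
gripper_width: 0.0292
```

```bash
python3 -m creep '[[0,0,0,-1.5,0,0,15],[0,0,0,-3,0,0,15],[0,0,0,-3.5,0,0,15],[0,0,0,-2,0.8,-0.3,15],[0,0,0,-0.6,2,-0.7,15],[0,0,0,0,3.5,-1.2,15],[0,0,0,0,3.8,-1.3,15],[0,0,0,0,3.8,-1.3,15]]' && python3 -m creep '[[0,0,0,0,3.8,-1.3,15],[0,0,0,0,3.8,-1.3,15],[0,0,0,0,3.8,-1.3,15],[0,0,0,0,3.8,-1.3,15],[0,0,0,0,3.2,-1.2,15],[0,0,0,0,0.2,-1.4,15],[0,0,0,0,0,0,15],[0,0,0,0,0,0,15]]'; python3 -c "
from h import *
s=r.get_state(); print(s['tcp_pos'],s['gripper_width'],s['contact_force'])"
```

```text
time_s: 30.95
tcp_pos: [0.4772, -0.1352, 0.1486]
eef_rot: [-147.2, 90.0, 32.9]
contact_force: [1.2, 0.9, -0.4]
gripper_width: 0.0295
time_s: 31.75
tcp_pos: [0.5544, -0.3197, 0.1476]
eef_rot: [-27.7, 89.9, 152.3]
contact_force: [0.3, 0.1, -0.8]
gripper_width: 0.0295
[ 0.55435155 -0.3197433   0.147645  ] 0.02948370627034128 [ 0.33503278  0.07663617 -0.83835451]
```

```bash
python3 -m creep '[[0,0,0,0,0,1.1,15],[0,0,0,2.5,0,0,15],[0,0,0,3.8,0,0,15],[0,0,0,3,0,0,15],[0,0,0,1.7,0,0,15],[0,0,0,0.8,0,0,15],[0,0,0,0.3,0,0,15],[0,0,0,0,0,0,15]]' && python3 -m creep '[[0,0,0,0.1,0,0,15],[0,0,0,0,0,0,15],[0,0,0,0.1,0,0,15],[0,0,0,0,0,0,15]]'
```

```text
time_s: 32.55
tcp_pos: [0.5441, -0.3199, 0.0284]
eef_rot: [160.2, 89.9, -19.7]
contact_force: [0.6, -0.1, -0.4]
gripper_width: 0.0294
time_s: 32.95
tcp_pos: [0.5441, -0.3201, 0.0258]
eef_rot: [171.7, 90.0, -8.3]
contact_force: [0.3, 0.7, -1.4]
gripper_width: 0.0295
```

```bash
python3 -m creep '[[0,0,0,0.1,0,0,15],[0,0,0,0,0,0,15],[0,0,0,0.1,0,0,15],[0,0,0,0,0,0,15],[0,0,0,0.05,0,0,15],[0,0,0,0,0,0,15]]'
```

```text
time_s: 33.55
tcp_pos: [0.544, -0.3201, 0.023]
eef_rot: [-24.2, 90.0, 155.8]
contact_force: [-0.4, -0.2, -1.0]
gripper_width: 0.0298
```

Within about a millimetre of the floor, so I'll ease down a touch more, release and back off.

```bash
python3 -m creep '[[0,0,0,0.05,0,0,15],[0,0,0,0,0,0,15],[0,0,0,0,0,0,38],[0,0,0,0,0,0,50],[0,0,0,0,0,0,55],[0,0,0,-0.5,0,0,55],[0,0,0,-2.5,0,0,55],[0,0,0,-4,0,0,55]]' && python3 -m creep '[[0,0,0,-4.5,0,0,55],[0,0,0,-3,0,0,55],[0,0,0,0,-2,0,55],[0,0,0,0,-4.5,0,55],[0,0,0,0,-4.5,0,55],[0,0,0,0,-4.5,0,55],[0,0,0,0,-4.5,0,55],[0,0,0,0,-2,0,55]]' && python3 -m creep '[[0,0,0,0,0,0,55],[0,0,0,0,0,0,55]]'
python3 - <<'E'
from h import *
tr={"t3":(.4918,.2873,10.99),"t2":(.4996,-.3248,6.66)}
for n in("top","side"):
    im,d=r.capture(n); P=cloud(n,d); cv2.imwrite(f"pics/end_{n}.png",cv2.resize(im,None,fx=1.25,fy=1.25))
    for q,t,x,zt in(("flask_large",'t3',-.074,.08),("crucible",'t3',.01,.06),("jar_squat",'t3',.084,.056),("flask_small",'t2',-.03,.064),("bottle_slim",'t2',.044,.08)):
        X,Y,a=tr[t]; A=np.radians(a); D=P-np.array([X,Y,0]); lx=D[...,0]*np.cos(A)+D[...,1]*np.sin(A); ly=-D[...,0]*np.sin(A)+D[...,1]*np.cos(A)
        k=(d>0)&(abs(lx-x)<.035)&(abs(ly)<.042)&(P[...,2]>zt-(.017 if q=="crucible" else .01))&(P[...,2]<zt+.012)
        if k.sum()>3: print(n,q,k.sum(),"local",round((lx[k].min()+lx[k].max())/2,4),round((ly[k].min()+ly[k].max())/2,4),"top z",np.percentile(P[...,2][k],90).round(4),"expected",zt)
E
```

```text
time_s: 34.35
tcp_pos: [0.5422, -0.3195, 0.091]
eef_rot: [-17.6, 89.7, 162.4]
contact_force: [1.1, -0.8, -0.6]
gripper_width: 0.0481
time_s: 35.15
tcp_pos: [0.5439, -0.0972, 0.1683]
eef_rot: [-158.8, 89.9, 21.3]
contact_force: [-0.2, -0.5, -0.0]
gripper_width: 0.0483
time_s: 35.35
tcp_pos: [0.5441, -0.0997, 0.168]
eef_rot: [177.0, 90.0, -2.9]
contact_force: [-0.1, -1.4, 0.3]
gripper_width: 0.048
top flask_small 62 local -0.0302 0.0027 top z 0.0658 expected 0.064
top bottle_slim 110 local 0.0436 0.0018 top z 0.0821 expected 0.08
side flask_large 66 local -0.0758 -0.0001 top z 0.0799 expected 0.08
side crucible 159 local 0.0012 -0.002 top z 0.0565 expected 0.06
side flask_small 159 local -0.0314 0.0006 top z 0.0654 expected 0.064
side bottle_slim 285 local 0.0423 0.0001 top z 0.0814 expected 0.08
```

View pics/end_side.png

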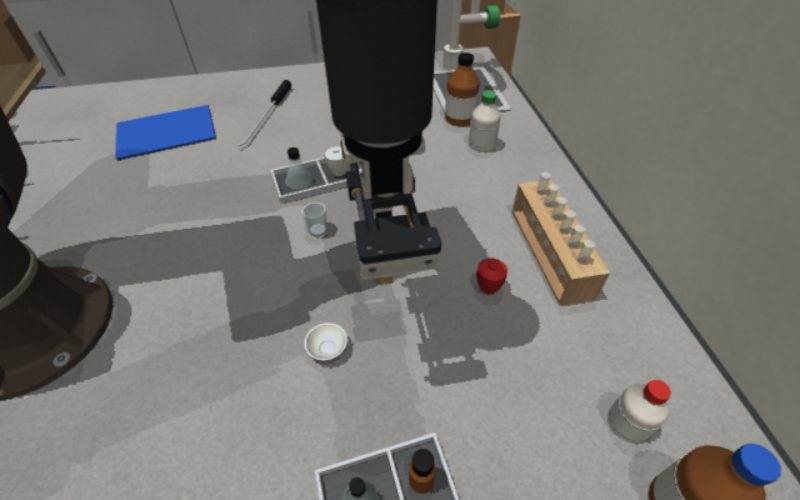

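View pics/end_top.png

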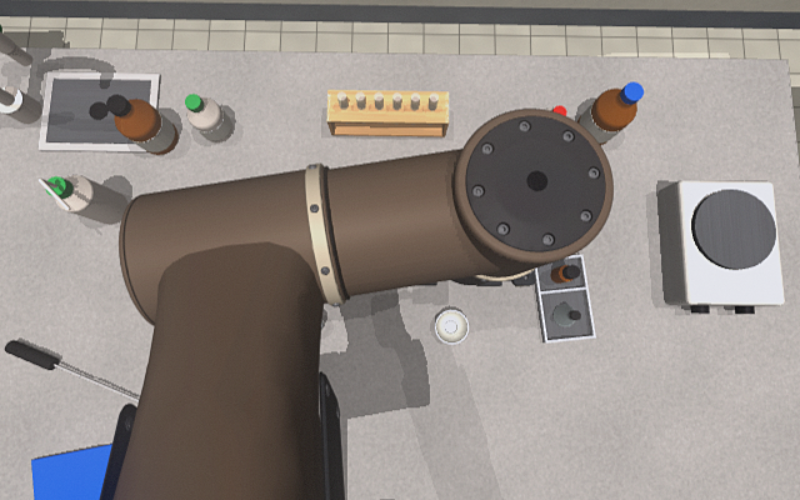

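Tray two and the large flask measure well. The arm hides the jar and part of the crucible, so I'll move aside, measure those and the bystanders, then hand in.

```bash
python3 -m creep '[[0,0,0,0,-1.5,1.5,55],[0,0,0,0,-3,3.3,55],[0,0,0,0,-3,3.3,55],[0,0,0,0,-2.5,2.5,55],[0,0,0,0,0,0,55],[0,0,0,0,0,0,55]]'
python3 - <<'E'
from h import *
im,d=r.capture("side"); P=cloud("side",d); X,Y,A=.4918,.2873,np.radians(10.99)
D=P-np.array([X,Y,0]); lx=D[...,0]*np.cos(A)+D[...,1]*np.sin(A); ly=-D[...,0]*np.sin(A)+D[...,1]*np.cos(A)
for q,x,zt,b in(("flask_large",-.074,.08,.01),("crucible",.01,.06,.017),("jar",.084,.056,.01)):
    k=(d>0)&(abs(lx-x)<.033)&(abs(ly)<.042)&(P[...,2]>zt-b)&(P[...,2]<zt+.012)
    if k.sum()>3: print(q,k.sum(),lx[k].min()/2+lx[k].max()/2,ly[k].min()/2+ly[k].max()/2,np.ptp(lx[k]),"top",np.percentile(P[...,2][k],95))
for q in("beaker","dish","weight"):
    for m in r.masks_of(q,"side")[:2]:
        p=P[m["pixels"]&(d>0)]; print(q,m["score"],np.round(m["rect"]),np.median(p,0).round(3))
cv2.imwrite("pics/fin.png",cv2.resize(im[90:230,190:430],None,fx=3,fy=3))
E
```

```text
time_s: 36.05
tcp_pos: [0.4381, -0.0003, 0.1681]
eef_rot: [-165.2, 89.9, 14.9]
contact_force: [-0.3, 0.3, -0.1]
gripper_width: 0.0481
crucible 199 0.00601861683812269 -0.0024467655836839103 0.04491343920643963 top 0.057999923302086434
jar 205 0.08180940654587482 -0.0026053198765324647 0.045213961203124604 top 0.05639913473211351
beaker 0.57 [245. 172. 266. 190.] [0.448 0.113 0.023]
dish 0.61 [242. 261. 277. 288.] [ 0.443 -0.113  0.013]
weight 0.53 [302. 207. 311. 228.] [ 0.547 -0.009  0.023]
```

View pics/fin.png

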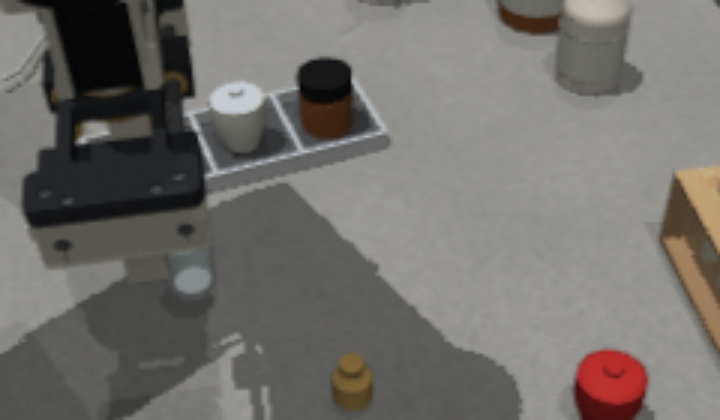

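The crucible and jar stand upright in their compartments. The dish and weight are where they started, and so is the part of the beaker that shows.

```bash
python3 -c "
from plant import r
print(r.close_job())"
```

```text
the job is handed in; nothing more can be done
None
```

I placed all five things in their compartments and handed the job in at about 36 s of the 136 s allowed. The hand-in gave no verdict.

| Thing | Compartment | Position from tray centre line (x, y) | Top height, measured / expected |
|---|---|---|---|
| Large flask | three-tray, big end | -76, 0 mm | 80 / 80 mm |
| Crucible | three-tray, middle | +6, -2 mm | 58 / 60 mm |
| Squat jar | three-tray, other end | +82, -3 mm | 56 / 56 mm |
| Small flask | two-tray, bigger | -30, +2 mm | 65 / 64 mm |
| Slim bottle | two-tray, smaller | +43, +1 mm | 81 / 80 mm |

- **Last checks:** All five looked upright, and every position is well inside its limits. In the last side picture the dish and weight measured where they started, and the beaker looked unmoved in the part that showed. The arm hangs clear of everything.
- **Disagreements:** An earlier side view, partly blocked by the arm, put the crucible at +1 mm instead of +6 mm; both are within its limits. The arm hid the large flask in the very last picture, so its figures come from the one just before.
- **Contact on set-down:** The jar touched down with about 11 N on the wrist before release, far below the 120 N limit. The others were let go within about 1 mm of the floor by tool height, with no clear touch reading.

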